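# Hold a loupe in focus over a nail sample

## Robot

A 6-joint arm with a two-finger parallel gripper is mounted at the origin on the work surface. World frame = base frame: x ahead of the robot, y to its left, z up, the work surface at z = 0. Lengths are in m, angles in rad, forces in N, time in s.
With the tool pointing down it reaches from about 0.275 to 0.725 m from the base axis. Payload 5.6 kg.
Tool frame: the origin (TCP) lies at the very end of the fingers, on their centre line; the grasp point (between the pads) lies 19 mm behind it; z points along the fingers, y is the line along which they close (so a half turn about z gives the same grasp; the last joint's range is limited). The gripper opens to 85 mm and grips with 20 to 120 N. Pads are 22 mm wide; open, the fingers measure 114 mm over their backs; the gripper's body (76 mm by 85 mm) begins 54 mm behind the grasp point. The pads swing forward as they close: fully open they stand 13 mm farther back than shut.
Start: joints at [1.543, 0.255, 0.108, 0, -1.424, -0.285], TCP at [0.169, 0.523, 0.231] pointing down, gripper open.
Joint ranges: [-2.95, 2.95], [-1.21, 1.97], [-1.09, 1.5], [-2.87, 1.71], [-2.94, -0.07], [-3.05, 3.05]. Speed limits (rad/s): [2.57, 2.57, 3.14, 3.14, 3.14, 3.14].

## Interface

Orientations are given as a rotation vector (axis times angle).
In Python, from cell import * gives the robot as it stands.
- The arm moves only by the shell command python3 -m inch 'ROWS' [OPENING]. ROWS is JSON, a list of rows, each a list of 4 numbers: the shift along the world's x, y, z in m, then the turn about the world's z in rad. A call has 1 to 8 rows; each row shifts and turns the commanded pose from where the row before left it; what a row does not reach is not made up. A row lasts 1/8 s, in which the tool goes at most 62.5 mm and 10.7 degrees, less where a joint would pass 70% of its speed; a pose out of reach is approached as far as the arm can. A call with a gripper value outside its range is refused whole. OPENING is the finger opening in m, from 0 to 0.0854, set as the call begins (- or left out, the last holds). The fingers move at their own pace and stop on an object; the grip force is fixed at half the most. Time passes only in rows, so rows that do not move let the fingers close. It gives the time, the measured TCP pose, the force, the opening and the grip force at its end, in the units of the state.
- observe(): the state, without advancing time (a new reading comes with each control period).
- get_image(name): name is "scene" or "top" or "wrist"; returns a dict with "pixels" (400x640x3 uint8, red, green, blue), "fx", "fy", "cx", "cy" (pixels), "position" and "rotation" of the camera in the world. Camera axes: x right, y down, z forward; pixel columns grow to the right and rows downward; lengths in m; the calibration is good to about 2 mm. A picture is of the moment at which its call begins. There is no depth.
- close_job(): hands the job in; it is judged then, once.
The state is a dict: "clock": time; "q": joint angles; "joint_vel": joint speeds; "joint_torque": joint torques, N m; "ee_pos": TCP position; "tool_rot": TCP orientation; "force": force on the tool from outside, world axes, zero at the start; "ft_torque": the same for the moment, N m; "gripper_width": finger opening in m; "grasp_force": force on a finger pad.
Only numpy, scipy, OpenCV 4.12 (cv2) and the standard library are available. Lean on these libraries where they do the work, as an engineer would, in place of code of your own. Each camera call takes 0.05 s, during which the arm holds its last target. There are 200 camera calls.

## Task

Take the loupe out of the cluttered tray and hold it over the teal nail sample to inspect it: lens level, centred straight above the nail, and at the same height above the table as the orange collar on the focus post. Finish while still holding it there, steady, in the gripper alone. Leave the nail stands, the gel jar and the focus post undisturbed without knocking the loupe against them, and keep the tray's other contents in the tray.

Things in the scene. Friction and masses are not known exactly. Their poses are not given: they have to be found in the camera images.
- loupe: loose loupe lying flat in the tray, 175 mm long, 90 g: straight black handle 16 mm wide and tall with brass tail, clear lens in a brass ring (68 mm across, 12 mm thick). Origin: underside of handle, at the grip point; x along the handle to the lens (handle x = -56 to 50 mm, lens centre 85 mm), z the lens axis, up. Handle and lens centred 8 mm above the origin; balance point x = 18 mm
- loupe_grip (a point): middle of the handle where to grip it, 8 mm above the loupe's underside; axes as the loupe's
- loupe_lens (a point): centre of the lens, 85 mm along the loupe's x from loupe_grip; z is the lens axis
- tray: white open tray, fixed, 260 x 220 mm, walls 5 mm thick and 30 mm tall, floor 5 mm thick. Origin: centre of its underside, on the table; x along its 260 mm side. The loupe lies roughly along its middle, lens towards +x; clutter lies along the two long walls, at least 40 mm from the handle's centre line near loupe_grip
- stand_teal: small loose aluminium stand with a TEAL nail sample on top, 45 x 45 mm base, 30 mm tall. Origin: centre of its underside
- stand_teal_nail (a point): top centre of the teal nail (28 x 15 mm), 30 mm above the table: the part to inspect
- stand_pink: the same stand with a pink nail; leave alone. Origin: centre of its underside
- stand_yellow: the same stand with a yellow nail; leave alone. Origin: centre of its underside
- gel_jar: closed gel jar with black lid, 44 mm across, 32 mm tall, loose on the table; leave alone. Origin: centre of its underside
- tray_jar_a: closed jar with dark red lid, 36 mm across, 26 mm tall, loose in the tray. Origin: centre of its underside
- tray_jar_b: closed jar with light pink lid, 36 mm across, 26 mm tall, loose in the tray. Origin: centre of its underside
- buffer_block: lilac nail buffer block, 90 x 24 x 24 mm, loose in the tray. Origin: centre of its underside
- nail_file: coral nail file, 100 x 18 x 8 mm, loose in the tray. Origin: centre of its underside
- focus_post: focus post fixed to the table beyond the nail stands: dark round foot 64 mm across and 10 mm tall, steel rod 8 mm thick up to 190 mm. Origin: centre of its underside, on the table; z up
- focus_mark (a point): centre of the orange collar (26 mm across, 10 mm tall) on the focus post; its height above the table, between 100 and 150 mm, is the height at which the lens centre is to be held. It is set anew each time and stays put unless pushed
Things that resemble listed ones, but are neither listed nor needed, are in the scene too. What is shaped like the loupe but brown is not meant.

How it is judged:
On the way:
1. the loupe is lifted out of the tray in the fingers, clear of its walls (height (world z) of loupe_lens above 0.065 m and contact force between loupe and the fingers above 2 N and contact force between loupe and tray below 0.1 N), for 0.2 s.
At the end, for the whole second after the job is handed in: Held in the fingers, at rest, touching nothing else: lens centre within 11 mm of the teal nail sideways and 8 mm of the collar height, lens axis within 0.12 rad of vertical; stands and gel jar upright within 15 mm of their start; jars, block and file still in the tray (horizontal distance between loupe_lens and stand_teal_nail below 0.011 m and z of loupe_lens in the frame of focus_mark between -0.008 and 0.008 m and angle between the z axis of loupe and the z axis of focus_post, either way round below 0.12 rad and contact force between loupe and the fingers above 2 N and linear speed of loupe below 0.02 m/s and angular speed of loupe below 0.15 rad/s and contact force between loupe and tray below 0.1 N and contact force between loupe and focus_post below 0.1 N and contact force between loupe and stand_teal below 0.1 N and contact force between loupe and stand_pink below 0.1 N and contact force between loupe and stand_yellow below 0.1 N and contact force between loupe and gel_jar below 0.1 N and distance of each of stand_teal, stand_pink, stand_yellow, gel_jar from where it was at the start of the episode below 0.015 m and angle between each of stand_teal, stand_pink, stand_yellow, gel_jar's own z axis and vertical below 0.3 rad and x of tray_jar_a in the frame of tray between -0.13 and 0.13 m and y of tray_jar_a in the frame of tray between -0.11 and 0.11 m and height (world z) of each of tray_jar_a, tray_jar_b, buffer_block, nail_file below 0.045 m and x of tray_jar_b in the frame of tray between -0.13 and 0.13 m and y of tray_jar_b in the frame of tray between -0.11 and 0.11 m and x of buffer_block in the frame of tray between -0.13 and 0.13 m and y of buffer_block in the frame of tray between -0.11 and 0.11 m and x of nail_file in the frame of tray between -0.13 and 0.13 m and y of nail_file in the frame of tray between -0.11 and 0.11 m); the arm keeps its last pose, push and grip.
It fails at once if a nail stand or the black-lidded gel jar is shifted more than 15 mm or tipped (distance of any of stand_teal, stand_pink, stand_yellow, gel_jar from where it was at the start of the episode above 0.015 m or angle between any of stand_teal, stand_pink, stand_yellow, gel_jar's own z axis and vertical above 0.3 rad).
It fails at once if the orange collar is pushed out of its setting by more than 5 mm (distance of focus_mark from where it was at the start of the episode above 0.005 m).
It fails at once if the loupe knocks against a nail stand or the focus post (over 0.5 N) (contact force between loupe and stand_teal above 0.5 N or contact force between loupe and stand_pink above 0.5 N or contact force between loupe and stand_yellow above 0.5 N or contact force between loupe and focus_post above 0.5 N).
It also fails if it takes over 38 s, if anything falls off the work surface, if the arm or the gripper's body presses on something with over 40 N, if the wrist force passes 120 N, or if a joint passes its speed limit or range.

## Working session

There is one attempt and no reset: what is moved stays moved. The work goes in short steps, Python scripts to look and compute and a shell command to move; the robot and the scene stay as the last step left them, time stands still between calls to the robot, and variables do not carry over. Pictures are saved under pics/ and viewed, at most 10 in all, crops included, and the job is handed in when it is done.

```bash
mkdir -p pics; cat > h.py <<'E'
from cell import *
import numpy as np, cv2
def ray(im,u,v):
    d=np.array([(u-im["cx"])/im["fx"],(v-im["cy"])/im["fy"],1.]);R=np.array(im["rotation"]);
    return np.array(im["position"]),R@d
def onz(im,u,v,z):
    p,d=ray(im,u,v);return p+d*(z-p[2])/d[2]
def two(a,b):
    A=[];r=[]
    for p,d in (a,b):
        d=d/np.linalg.norm(d);M=np.eye(3)-np.outer(d,d);A.append(M);r.append(M@p)
    return np.linalg.solve(A[0]+A[1],r[0]+r[1])
E
python3 - <<'E'
from h import *
import pickle
D={}
for n in("scene","top"):
    im=get_image(n);D[n]=im;cv2.imwrite(f"pics/{n}0.png",im["pixels"][:,:,::-1])
    print(n,im["position"],np.array(im["rotation"]).round(3).tolist(),im["fx"])
pickle.dump(D,open("d.pkl","wb"))
s=observe();print(s["ee_pos"],s["tool_rot"],s["clock"])
E
```

```text
scene [0.9688158  0.28796347 0.91742451] [-1.426, -2.369, 0.685] 407.3406863966612
top [0.30145467 0.07299782 1.09532233] [-2.121, 2.131, -0.226] 418.3441845096164
[0.16906061 0.52292215 0.23047824] [ 3.10155913e+00 -4.89154115e-01 -2.97350507e-04] 0.1
```

View pics/top0.png

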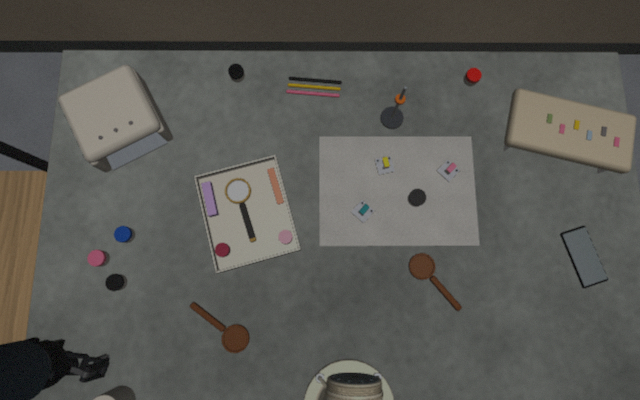

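View pics/scene0.png

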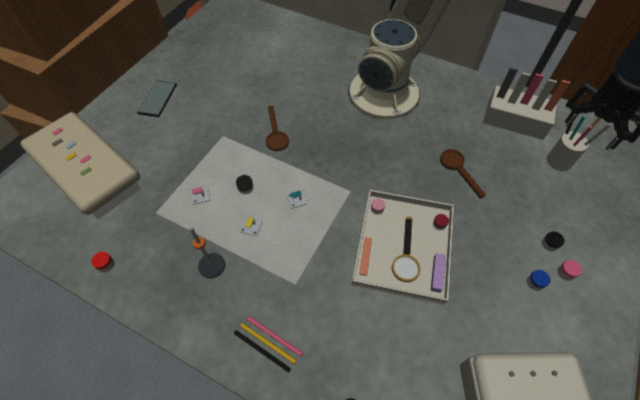

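The top view shows three loupe shapes. The black-handled one with a brass ring lies in the tray (lens 238,190, tail 252,240). The brown ones at (235,338) and (422,266) lie on the table. The one in the tray fits the description because it is black and brass. The teal nail is at (364,209) and the collar at (400,99). In the scene view they are at (295,195) and (198,243).

```bash
sed -i 's/R=np.array(im\["rotation"\]);/R=cv2.Rodrigues(np.array(im["rotation"]))[0]/' h.py
cat >> h.py <<'E'
def blob(im,x0,y0,x1,y1,f):
    p=im["pixels"][y0:y1,x0:x1];h=cv2.cvtColor(np.ascontiguousarray(p),cv2.COLOR_RGB2HSV).astype(int)
    m=f(h[...,0],h[...,1],h[...,2]).astype(np.uint8)
    n,l,s,c=cv2.connectedComponentsWithStats(m)
    i=1+np.argmax(s[1:,4]);return c[i]+[x0,y0],s[i],(l==i)
teal=lambda h,s,v:(h>78)&(h<100)&(s>100)
orange=lambda h,s,v:(h>3)&(h<18)&(s>150)&(v>110)
black=lambda h,s,v:(v<55)
E
python3 - <<'E'
from h import *
import pickle
D=pickle.load(open("d.pkl","rb"));t,s=D["top"],D["scene"]
a=blob(t,340,190,390,230,teal);b=blob(s,270,175,320,215,teal)
print("teal",a[:2],b[:2],onz(t,*a[0],.03),onz(s,*b[0],.03),two(ray(t,*a[0]),ray(s,*b[0])))
a=blob(t,380,80,420,115,orange);b=blob(s,180,225,220,260,orange)
print("collar",a[:2],b[:2],two(ray(t,*a[0]),ray(s,*b[0])))
for n,im,bx in(("t",t,(225,195,265,242)),("s",s,(395,213,420,257))):
    c,st,m=blob(im,*bx,black);q=np.argwhere(m)[:,::-1]+bx[:2]
    w=np.array([onz(im,u,v,.017) for u,v in q])[:,:2];_,_,V=np.linalg.svd(w-w.mean(0));pr=(w-w.mean(0))@V[0]
    print(n,"handle",w.mean(0),np.degrees(np.arctan2(V[0][1],V[0][0])),np.ptp(pr),st)
for p in((238,190),):print("lens top",onz(t,*p,.013))
print("lens sc",onz(s,406,268,.013))
print("foot",onz(t,391,118,.01),[onz(t,*p,.03) for p in((385,164),(450,170),(417,197))])
A=cv2.resize(t["pixels"][145:275,185:315],(390,390),interpolation=2);B=cv2.resize(t["pixels"][80:230,345:425],(208,390),interpolation=2);C=cv2.resize(s["pixels"][220:275,175:230],(195,195),interpolation=2)
C=np.vstack([C,0*C]);cv2.imwrite("pics/c1.png",np.hstack([A,B,C])[:,:,::-1])
R=cv2.Rodrigues(observe()["tool_rot"])[0];print(R.round(3))
E
```

```text
teal (array([363.67391304, 208.95652174]), array([20, 14,  9, 10, 46], dtype=int32)) (array([295.325, 193.8  ]), array([21, 16, 10,  6, 40], dtype=int32)) [ 0.48076741 -0.04568285  0.03      ] [ 0.4830531 -0.0464553  0.03     ] [ 0.48147227 -0.04667278  0.02746146]
collar (array([399.84615385,  99.03846154]), array([15, 14, 10, 10, 52], dtype=int32)) (array([198.56410256, 242.58974359]), array([13, 12, 12, 11, 78], dtype=int32)) [ 0.74230696 -0.13247906  0.1238405 ]
t handle [0.45523199 0.25758377] -161.41934748638243 0.09346360780121314 [ 15   8  15  35 180]
s handle [0.4554281  0.25728877] 18.68868683945941 0.0974800618111655 [  9   6   7  35 197]
lens top [0.53548172 0.28320918 0.013     ]
lens sc [0.5337025  0.28583178 0.013     ]
foot [ 0.73791687 -0.12950948  0.01      ] [array([ 0.60105713, -0.10509329,  0.03      ]), array([ 0.5843405 , -0.27678945,  0.03      ]), array([ 0.51185892, -0.18564663,  0.03      ])]
[[ 0.951 -0.308 -0.   ]
 [-0.308 -0.951 -0.002]
 [ 0.     0.002 -1.   ]]
```

View pics/c1.png

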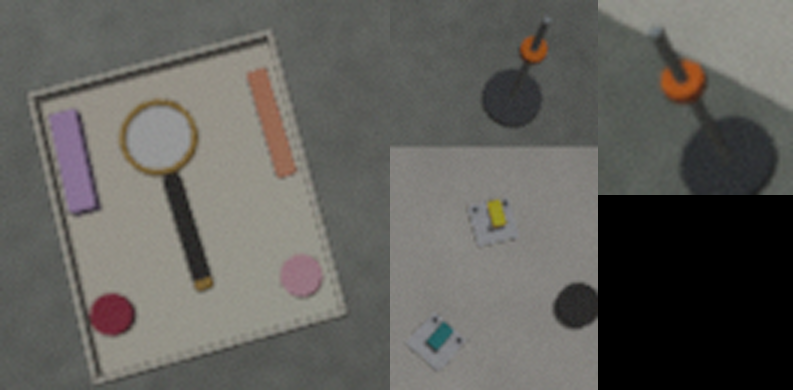

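The crop confirms the loupe in the tray: black handle, brass ring and tail. The jars and the block are well clear of the handle. It also confirms the orange collar on the post and the teal stand. I'll go above the handle.

```bash
python3 -m inch '[[0.036,-0.033,0,0.08],[0.036,-0.033,0,0.08],[0.036,-0.033,0,0.08],[0.036,-0.033,0,0.08],[0.036,-0.033,0,0.08],[0.036,-0.033,0,0.08],[0.036,-0.033,0,0.08],[0.033,-0.035,0,0.08]]' 0.06
python3 -m inch '[[0,0,0,0],[0,0,0,0]]'
python3 - <<'E'
from h import *
im=get_image("wrist");cv2.imwrite("pics/w1.png",im["pixels"][:,:,::-1]);s=observe()
R=cv2.Rodrigues(s["tool_rot"])[0];print(s["ee_pos"],R.round(3).tolist(),s["q"],s["clock"])
print(im["position"],im["fx"])
import pickle;pickle.dump(im,open("w1.pkl","wb"))
c,st,m=blob(im,0,0,640,400,black);print(c,st)
E
```

```text
clock: 1.1
ee_pos: [0.455, 0.256, 0.2308]
tool_rot: [3.099, 0.516, -0.001]
force: [0.3, 1.3, -0.1]
gripper_width: 0.06
grasp_force: 0.0
clock: 1.35
ee_pos: [0.454, 0.2573, 0.2309]
tool_rot: [3.1, 0.51, -0.001]
force: [0.7, -0.1, 0.7]
gripper_width: 0.0598
grasp_force: 0.0
[0.45374122 0.25767003 0.23103735] [[0.947, 0.321, -0.001], [0.321, -0.947, -0.0], [-0.001, -0.0, -1.0]] [ 8.16598826e-01  1.99550126e-01  3.57097611e-02 -3.67925455e-04
 -1.40741715e+00  1.08139557e+00] 1.4
[0.53033031 0.28359035 0.37395187] 310.4633456916465
[325.24983861 352.31044222] [   43   248   563   152 37176]
```

View pics/w1.png

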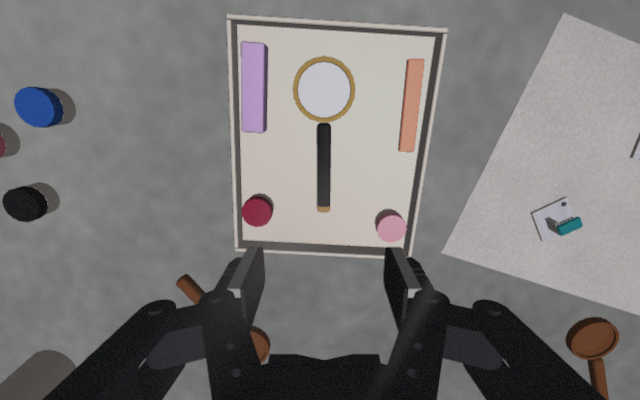

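The wrist view shows the handle at about (324,122)–(323,212) and the lens ring centred near (324,89). I'll measure from these.

```bash
python3 - <<'E'
from h import *
import pickle
im=pickle.load(open("w1.pkl","rb"))
bx=(300,120,345,215);c,st,m=blob(im,*bx,lambda h,s,v:v<60);q=np.argwhere(m)[:,::-1]+bx[:2]
w=np.array([onz(im,u,v,.019) for u,v in q])[:,:2];_,_,V=np.linalg.svd(w-w.mean(0));v=V[0]*np.sign(V[0][0]);pr=(w-w.mean(0))@v
f=w.mean(0)+v*(pr.max());print(st,w.mean(0),np.degrees(np.arctan2(v[1],v[0])),np.ptp(pr),"grip",f-.05*v)
l=onz(im,324,89.5,.013);print("lens",l,"grip",l[:2]-.085*v)
for u,vv in((570,226),):print("teal",onz(im,u,vv,.03))
E
```

```text
[ 18   3  13  83 871] [0.46427115 0.26180435] 18.309169890262407 0.09701913938732828 grip [0.45572631 0.2589769 ]
lens [0.53680987 0.28581552 0.013     ] grip [0.45611298 0.25911325]
teal [ 0.48432    -0.04373269  0.03      ]
```

```bash
python3 -m inch '[[0.002,0.001,-0.04,0],[0,0,-0.05,0],[0,0,-0.05,0],[0,0,-0.045,0],[0,0,-0.02,0],[0,0,0,0],[0,0,0,0]]' 0.042
python3 -m inch '[[0,0,-0.01,0],[0,0,-0.008,0],[0,0,0,0]]'
```

```text
clock: 2.28
ee_pos: [0.4566, 0.2595, 0.0275]
tool_rot: [-3.098, -0.514, -0.003]
force: [-0.7, 0.2, 0.1]
gripper_width: 0.0422
grasp_force: 0.0
clock: 2.65
ee_pos: [0.4557, 0.2579, 0.0076]
tool_rot: [3.099, 0.511, -0.002]
force: [0.3, -0.1, 0.4]
gripper_width: 0.0419
grasp_force: 0.0
```

```bash
python3 -m inch '[[0,0,0,0],[0,0,0,0],[0,0,0,0],[0,0,0,0],[0,0,0,0],[0,0,0,0]]' 0.008
python3 -m inch '[[0,0,0.01,0],[0,0,0.02,0],[0,0,0.03,0],[0,0,0.04,0],[0,0,0.03,0],[0,0,0.02,0],[0,0,0,0],[0,0,0,0]]'
python3 - <<'E'
from h import *
im=get_image("wrist");cv2.imwrite("pics/w2.png",im["pixels"][:,:,::-1]);import pickle;pickle.dump((im,observe()),open("w2.pkl","wb"))
E
```

```text
clock: 3.4
ee_pos: [0.4565, 0.2585, 0.0087]
tool_rot: [-3.099, -0.512, -0.001]
force: [-0.4, -0.1, 4.7]
gripper_width: 0.0142
grasp_force: 60.5
clock: 4.4
ee_pos: [0.4555, 0.2579, 0.1571]
tool_rot: [3.099, 0.511, -0.003]
force: [-1.1, -0.2, -1.8]
gripper_width: 0.0141
grasp_force: 59.8
```

View pics/w2.png

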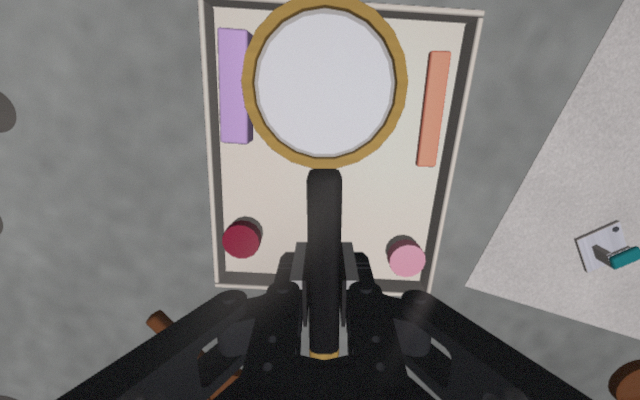

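The loupe is held and clear of the tray, and the ring's outer rim spans columns 243–408 around row 82. I'll use the ring size to work out the lens position and droop.

```bash
cat >> h.py <<'E'
def lens(im):
    h=cv2.cvtColor(np.ascontiguousarray(im["pixels"]),cv2.COLOR_RGB2HSV).astype(int)
    m=((h[...,0]>10)&(h[...,0]<28)&(h[...,1]>110)&(h[...,2]>60))[:250,200:450].astype(np.uint8)
    n,l,s,c=cv2.connectedComponentsWithStats(m);i=1+np.argmax(s[1:,4]);m=(l==i).astype(np.uint8)
    q=max(cv2.findContours(m,0,1)[0],key=cv2.contourArea)[:,0]+[200,0];q=q[q[:,1]>1]
    # rim rays vs horizontal plane: height at which the rim is 68 mm across
    from scipy.optimize import least_squares
    f=lambda p:[np.hypot(*(onz(im,u,v,p[2])[:2]-p[:2]))-.034 for u,v in q]
    r=least_squares(f,[*onz(im,325,82,.16)[:2],.16],loss="soft_l1",f_scale=.001)
    return r.x-[0,0,.006],np.sqrt(np.mean(r.fun**2)),len(q)
E
python3 - <<'E'
from h import *
import pickle
im,s=pickle.load(open("w2.pkl","rb"));L=lens(im);print(L,s["ee_pos"],L[0]-s["ee_pos"])
d=L[0]-s["ee_pos"];print(np.hypot(*d[:2]),np.degrees(np.arctan2(d[1],d[0])))
E
```

```text
(array([0.53520055, 0.28539778, 0.15713774]), np.float64(0.00020193938193832864), 410) [0.45544671 0.25778617 0.15687082] [0.07975385 0.02761161 0.00026692]
0.08439832274721296 19.096385518721206
```

```bash
python3 -m inch '[[-0.003,-0.02,0,0],[-0.008,-0.05,0,0],[-0.008,-0.05,0,0],[-0.008,-0.05,0,0],[-0.008,-0.05,0,0],[-0.008,-0.05,0,0],[-0.007,-0.04,0,0],[-0.003,-0.021,0,0]]'
python3 -m inch '[[0,0,-0.015,0],[0,0,-0.013,0],[0,0,0,0],[0,0,0,0],[0,0,0,0],[0,0,0,0]]'
python3 - <<'E'
from h import *
import pickle
D={n:get_image(n) for n in("wrist","top","scene")};pickle.dump((D,observe()),open("w3.pkl","wb"))
print(lens(D["wrist"]),observe()["ee_pos"])
A=D["wrist"]["pixels"];t=cv2.resize(D["top"]["pixels"][80:240,320:440],(300,400),interpolation=2)
B=cv2.resize(D["scene"]["pixels"][140:300,170:330],(200,200),interpolation=2)
cv2.imwrite("pics/w3.png",np.hstack([A[:,160:480],np.vstack([B,0*B]),t[:, :270]])[:,:,::-1])
E
```

```text
clock: 5.45
ee_pos: [0.4015, -0.075, 0.1577]
tool_rot: [3.1, 0.508, -0.002]
force: [0.7, 0.6, -1.4]
gripper_width: 0.0141
grasp_force: 59.8
clock: 6.2
ee_pos: [0.4034, -0.0725, 0.1306]
tool_rot: [3.1, 0.512, 0.001]
force: [0.6, 0.6, -1.1]
gripper_width: 0.0142
grasp_force: 59.8
(array([ 0.48312354, -0.04497544,  0.13088556]), np.float64(0.00019756223781310507), 413) [ 0.40334884 -0.07259634  0.13043671]
```

View pics/w3.png

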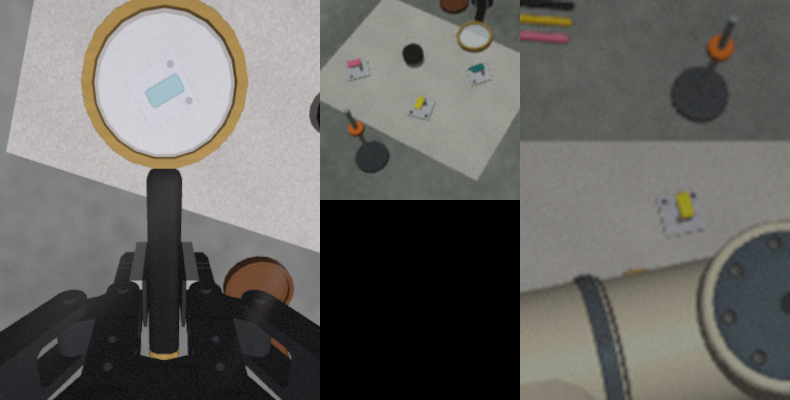

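Through the lens, the teal nail shows at (325,90) in the full wrist image. I'll check the nail position, the collar height and the lens height across the views.

```bash
python3 - <<'E'
from h import *
import pickle
D,s=pickle.load(open("w3.pkl","rb"));w,sc,t=D["wrist"],D["scene"],D["top"]
c,st,_=blob(w,260,30,390,150,lambda h,s,v:(h>78)&(h<100)&(s>35));print("nail px",c,st,onz(w,*c,.03))
b=blob(sc,270,175,320,215,teal);print("nail scene",b[0],b[1],onz(sc,*b[0],.03))
L=lens(w)[0]
br=lambda h,s,v:(h>8)&(h<30)&(s>80)&(v>60)
c,st,m=blob(sc,270,150,320,185,br);q=max(cv2.findContours(m.astype(np.uint8),0,1)[0],key=cv2.contourArea)
e=cv2.fitEllipse(q);ctr=np.array(e[0])+[270,150];print("ring scene",ctr,e[1],e[2])
def hz(im,px,xy):
    p,d=ray(im,*px);k=np.dot(np.array(xy)-p[:2],d[:2])/np.dot(d[:2],d[:2]);P=p+k*d;return P[2],P[:2]-xy
print("lens z scene",hz(sc,ctr,L[:2]),"tri",two(ray(sc,*ctr),(np.array(w["position"]),L-w["position"])))
dark=lambda h,s,v:(v<62)
P={}
for n,im,bx,cb in(("top",t,(376,104,410,135),(380,80,420,115)),("scene",sc,(194,250,230,282),(180,225,220,260))):
    c,st,m=blob(im,*bx,dark);q=max(cv2.findContours(m.astype(np.uint8),0,1)[0],key=cv2.contourArea);e=cv2.fitEllipse(cv2.convexHull(q))
    f=onz(im,*(np.array(e[0])+bx[:2]),.008);P[n]=f[:2];o=blob(im,*cb,orange);print(n,"foot",f,e[1],st,"collar z",hz(im,o[0],f[:2]))
    for k in P:print(n,k,hz(im,o[0],P[k])) if k!=n else 0
E
```

```text
nail px [324.5942029   90.23913043] [ 46  44  38  33 690] [ 0.48397533 -0.04511691  0.03      ]
nail scene [295.325 193.8  ] [21 16 10  6 40] [ 0.4830531 -0.0464553  0.03     ]
ring scene [293.35126877 168.57066536] (24.091360092163086, 27.568899154663086) 80.56109619140625
lens z scene (np.float64(0.14012112259048282), array([ 3.21654937e-05, -4.69133971e-05])) tri [ 0.48293634 -0.04509841  0.13982433]
top foot [ 0.74296957 -0.13247821  0.008     ] (21.399433135986328, 25.526914596557617) [  4   0  23  25 398] collar z (np.float64(0.12215349742554182), array([-4.50799345e-05, -9.68096300e-05]))
scene foot [ 0.74241138 -0.13436931  0.008     ] (25.70677375793457, 29.97715950012207) [  4   0  28  28 529] collar z (np.float64(0.1215249101376612), array([-0.00068949,  0.00037107]))
scene top (np.float64(0.12473013868786431), array([-0.00033313,  0.00017929]))
```

```bash
python3 - <<'E'
from h import *
import pickle
D,s=pickle.load(open("w3.pkl","rb"));sc=D["scene"];w=D["wrist"]
br=lambda h,s,v:(h>8)&(h<30)&(s>80)&(v>60)
c,st,m=blob(sc,270,150,320,185,br);q=max(cv2.findContours(m.astype(np.uint8),0,1)[0],key=cv2.contourArea)
print(st)
a=cv2.resize(sc["pixels"][140:200,255:330],(600,480),interpolation=cv2.INTER_CUBIC)
# predicted outer rim (top and bottom) outlines for lens height .131 (red) / .135 (green) / .140 (blue)
L=lens(w)[0];R=cv2.Rodrigues(np.array(sc["rotation"]))[0]
for z,col in((.131,(255,0,0)),(.140,(0,0,255))):
  for k in np.linspace(0,6.283,90):
    P=np.array([L[0]+.034*np.cos(k),L[1]+.034*np.sin(k),z+.006]);x=R.T@(P-sc["position"])
    u=sc["fx"]*x[0]/x[2]+sc["cx"];v=sc["fy"]*x[1]/x[2]+sc["cy"]
    cv2.circle(a,(int((u-255+.5)*8),int((v-140+.5)*8)),1,col,-1)
cv2.imwrite("pics/s3.png",a[:,:,::-1])
E
```

```text
[ 10   6  28  26 187]
```

View pics/s3.png

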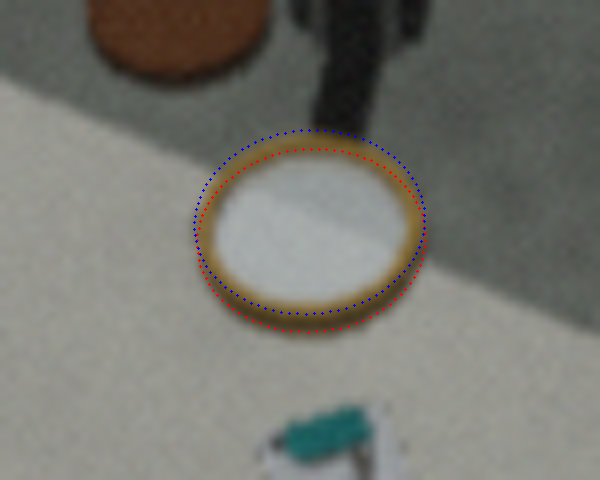

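The scene crop shows the top rim matching a lens height of about 0.138 m. Finger kinematics give 0.135 m and ring size gives 0.131 m. The collar is at 0.123 m, so I'll lower 12 mm.

```bash
python3 -m inch '[[0.001,0,-0.006,0],[0,0,-0.006,0],[0,0,0,0],[0,0,0,0],[0,0,0,0],[0,0,0,0],[0,0,0,0],[0,0,0,0]]'
python3 - <<'E'
from h import *
w=get_image("wrist");sc=get_image("scene");L=lens(w)[0]
c,st,_=blob(w,260,30,390,150,lambda h,s,v:(h>78)&(h<100)&(s>35))
br=lambda h,s,v:(h>8)&(h<30)&(s>80)&(v>60)
_,st,m=blob(sc,270,150,320,190,br);q=max(cv2.findContours(m.astype(np.uint8),0,1)[0],key=cv2.contourArea);r=np.array(cv2.fitEllipse(q)[0])+[270,150]
print("lens",L,"nail",onz(w,*c,.03),"tri",two(ray(sc,*r),(np.array(w["position"]),L-w["position"])))
s=observe();print(s["joint_vel"].round(3) if hasattr(s["joint_vel"],'round') else s["joint_vel"],s["grasp_force"],s["ee_pos"])
E
```

```text
clock: 7.35
ee_pos: [0.4042, -0.0727, 0.1183]
tool_rot: [-3.1, -0.512, -0.0]
force: [0.1, -0.3, -1.3]
gripper_width: 0.0146
grasp_force: 59.8
lens [ 0.48389538 -0.04516086  0.11855032] nail [ 0.48388147 -0.04513411  0.03      ] tri [ 0.4837305  -0.04530541  0.12742633]
[-0.     0.001 -0.    -0.001  0.    -0.002] 59.79690492153168 [ 0.40419649 -0.0726918   0.11827983]
```

```bash
python3 -c "
from cell import *
print(close_job())"
```

```text
the job is handed in; nothing more can be done
None
```

I handed the job in with the loupe held steady in the gripper over the teal nail: sideways it measured under 1 mm off, and my lens height estimates ran from 0.119 to 0.127 m against a collar at about 0.123 m; no verdict was returned.

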